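# Unstack the washed lids and put each on its pan

## Robot

A 6-joint arm with a two-finger parallel gripper is mounted at the origin on a cart in front of the work surface, level with it; the furniture and walls round the work are solid. World frame = base frame: x ahead of the robot, y to its left, z up, the work surface at z = 0. Lengths are in mm, angles in rad, forces in N, time in s.
With the tool pointing down it reaches from about 250 to 725 mm from the base axis. Payload 4 kg.
Tool frame: the origin (TCP) lies midway between the tips of the shut fingers; the grasp point (between the pads) lies 19 mm behind it; z points along the fingers, x is the direction in which the jaws open and shut, and the axes are right-handed (so a half turn about z gives the same grasp; the last joint's range is limited). The gripper opens to 85 mm and grips with 20 to 120 N. Pads are 22 mm wide; open, the fingers measure 114 mm over their backs; the gripper's body (76 mm by 85 mm) begins 54 mm behind the grasp point. The pads swing forward as they close: fully open they stand 13 mm farther back than shut.
Start: joints at [-1.164, 0.241, 0.005, 1.335, 0, 1.571], TCP at [197.834, -459.196, 231.306] pointing down, gripper open.
Joint ranges: [-2.72, 2.72], [-1.05, 1.87], [-1.09, 1.28], [-1.99, 2.15], [-1.42, 1.44], [-3.14, 3.14]. Speed limits (rad/s): [2.79, 2.79, 3.14, 3.14, 3.14, 3.14].

## Interface

Orientations are given as a unit quaternion [w, x, y, z].
In Python, from cell import manip, eyes gives the robot as it stands. The module is installed in compiled form; this text tells all that it offers.
- The arm moves only by the shell command python3 -m handwheel 'ROWS'. ROWS is JSON, a list of rows, each a list of 7 numbers: the shift along the tool's x, y, z in mm, then the turn, a rotation vector about the tool's x, y, z in degrees, then the finger opening in mm, from 0 to 85.4. In form: [[x, y, z, wx, wy, wz, claw], ...]. A call has 1 to 12 rows; each row shifts and turns the commanded pose from where the row before left it, along the tool's axes as they then stand; what a row does not reach is not made up. A row lasts 1/10 s, in which the tool goes at most 50 mm and 8.59 degrees, less where a joint would pass 70% of its speed; a pose out of reach is approached as far as the arm can. A call is refused whole if a number of a shift passes 50 or a number of a turn 8.59, either way. A call with a gripper value outside its range is refused whole. The fingers move at their own pace and stop on an object; the grip force is fixed at half the most. Time passes only in rows, so rows that do not move let the fingers close. It gives the time, the measured TCP pose, the force and the opening at its end, in the units of the state.
- manip.read_state(): the state, without advancing time (a new reading comes with each control period).
- eyes.snapshot(name): name is "side" or "top"; returns (picture, depth): 400x640x3 uint8, blue, green, red; 400x640 float32, mm along the optical axis (not along the pixel's ray), 0 where there is no reading.
- eyes.camera_info(name): a dict with "fx", "fy", "cx", "cy" (pixels), "R" (3x3) and "t" (3): a world point X has camera coordinates R X + t. Camera axes: x right, y down, z forward; pixel columns grow to the right and rows downward; lengths in mm; the calibration is good to about 2 mm. A picture is of the moment at which its call begins. camera_info takes no time and is no camera call.
- manip.hand_in(): hands the job in, once; it reports no verdict.
The state is a dict: "time": time; "joint_pos": joint angles; "qd": joint speeds; "joint_torque": joint torques, N m; "position": TCP position; "tcp_rot": TCP orientation; "ft_force": force on the tool from outside, world axes, zero at the start; "moment": the same for the moment, N m; "finger_gap": opening from 0.0 (shut) to 1.0 (fully open).
Only numpy, scipy, OpenCV 4.12 (cv2) and the standard library are available. Lean on these libraries where they do the work, as an engineer would, in place of code of your own. Each camera call takes 0.05 s, during which the arm holds its last target.

## Task

The pans are washed and dry: take the stack on the cork trivet apart and put the set together for the cupboard. The perforated steaming tray goes into the large pan, flat on its floor, and each of the three lids fully home on the pan that it fits, with the large lid closing over the tray. Set every piece down without dropping it, and do not shove the pans about or disturb the salt, pepper and spice jar.

Things in the scene. Friction and masses are not known exactly. Their poses are not given: they have to be found in the camera images.
- small_lid_knob (a point): smallest lid, for the small pan: round steel dome, round black knob on top (28 mm across, 24 tall), about 140 g. Flange 98 mm across; below it a hollow skirt 68 mm across goes 10 mm into the pan; flat crown 50 mm across; skirt edge to knob top 54 mm. Start: top of the stack, on the middle lid. Point: on the axis, mid-height of the knob, 42 mm above the skirt's edge, 32 above the flange's underside, 12 above the crown; z up
- medium_lid_knob (a point): middle-sized lid, for the medium pan: round steel dome, round black knob on top (28 mm across, 24 tall), about 200 g. Flange 122 mm across; below it a hollow skirt 92 mm across goes 10 mm into the pan; flat crown 76 mm across; skirt edge to knob top 54 mm. Start: in the stack, on the tray. Point: on the axis, mid-height of the knob, 42 mm above the skirt's edge, 32 above the flange's underside, 12 above the crown; z up
- steam_tray_knob (a point): steaming tray: flat perforated steel plate 138 mm across on three feet, 31 mm high, round black knob on top (28 mm across, 24 tall), 55 mm in all, about 220 g. Start: in the stack between the middle-sized and the largest lid. It belongs in the large pan, feet on the floor, under the lid. Point: on the axis, mid-height of the knob, 43 mm above the feet, 12 above the plate; z up
- large_lid_knob (a point): largest lid, for the large pan: round steel dome, round black knob on top (28 mm across, 24 tall), about 300 g. Flange 170 mm across; below it a hollow skirt 138 mm across goes 10 mm into the pan; flat crown 112 mm across; skirt edge to knob top 54 mm. Start: bottom of the stack, on a cork trivet 9 mm thick. Point: on the axis, mid-height of the knob, 42 mm above the skirt's edge, 32 above the flange's underside, 12 above the crown; z up
- large_pan_rim (a point): large pan: empty round steel pan, loose, 1.2 kg, 158 mm across outside, 152 inside, 95 high, floor 8 mm thick; two black loop handles 29 mm out, fore and aft (own x). Point: centre of the mouth at rim height; z up. Lid home: flange on the rim, lid's point 32 mm above this one; tray home: tray's point 44 mm below this one
- medium_pan_rim (a point): medium pan: empty round steel pan, loose, 0.9 kg, 112 mm across outside, 106 inside, 80 high, floor 8 mm thick; stick handle 137 mm out along its own x, 12 mm below the rim. Point: centre of the mouth at rim height; z up. Lid home: flange on the rim, lid's point 32 mm above this one
- small_pan_rim (a point): small pan: empty round steel pan, loose, 0.7 kg, 88 mm across outside, 82 inside, 65 high, floor 8 mm thick; stick handle 122 mm out along its own x, 12 mm below the rim. Point: centre of the mouth at rim height; z up. Lid home: flange on the rim, lid's point 32 mm above this one
- salt_shaker: bystander: clear salt shaker with white top, 44 mm across, 90 mm tall, standing at the front among the pans; origin at the centre of its underside
- spice_jar: bystander: glass spice jar with a screw cap, 47 mm across, 97 mm tall, standing at the front right; origin at the centre of its underside
- pepper_mill: bystander: turned dark wooden pepper mill, 58 mm across, 150 mm tall, standing behind the pans; origin at the centre of its underside

How it is judged:
By the outcome, as a careful person would: the job done as asked, in the order asked, and still so for the second after the job is handed in, with the robot touching nothing.
It also fails if it takes over 138 s, if anything falls off the work surface, if the arm or the gripper's body presses on something with over 40 N, if the wrist force passes 120 N, or if a joint passes its speed limit or range.

## Working session

There is one attempt and no reset: what is moved stays moved. The work goes in short steps, Python scripts to look and compute and a shell command to move; the robot and the scene stay as the last step left them, time stands still between calls to the robot, and variables do not carry over. Pictures are saved under pics/ and viewed, and the job is handed in when it is done.

```bash
mkdir -p pics
python3 - <<'E'
from cell import manip, eyes
import cv2,numpy as np
print(manip.read_state())
for n in("side","top"):
    p,d=eyes.snapshot(n); cv2.imwrite(f"pics/{n}0.png",p); np.save(f"{n}0.npy",d)
    print(n,eyes.camera_info(n))
E
```

```text
{'time': 0.0, 'joint_pos': array([-1.16398223e+00,  2.41418057e-01,  3.71117755e-03,  1.33519835e+00,
       -7.73101464e-06,  1.57079183e+00]), 'qd': array([ 0.00183719, -0.00077007, -0.00131755, -0.00174293, -0.00040841,
        0.00057158]), 'joint_torque': array([-1.99769151e-03, -3.72312534e+01,  2.52410012e+01,  1.68251758e-02,
       -2.35833386e-04, -1.04172457e-05]), 'position': array([ 197.58803851, -458.60785111,  230.40544455]), 'tcp_rot': array([-5.76391429e-04,  8.35370587e-01, -5.49686156e-01, -8.82978765e-04]), 'ft_force': array([ 0.90342176,  0.14501367, -0.39640858]), 'moment': array([-0.00913944, -0.01294341, -0.03441342]), 'finger_gap': 0.994958274800992}
side {'fx': 464.5417922016108, 'fy': 464.5417922016108, 'cx': 323.02330400451143, 'cy': 194.49325784611753, 'R': array([[ 0.50131728,  0.86525182, -0.00450361],
       [ 0.40972006, -0.2419652 , -0.87953528],
       [-0.76210922,  0.43908102, -0.47581236]]), 't': array([-318.46821575, -179.42998214, 1879.70780579])}
top {'fx': 436.0283310149957, 'fy': 436.0283310149957, 'cx': 322.113164541902, 'cy': 197.51503987635908, 'R': array([[-0.02513843, -0.99968262, -0.00165098],
       [-0.99300687,  0.02516105, -0.1153442 ],
       [ 0.11534913, -0.00126013, -0.99332421]]), 't': array([  -6.49583386,  651.49233433, 1044.82984322])}
```

View pics/top0.png

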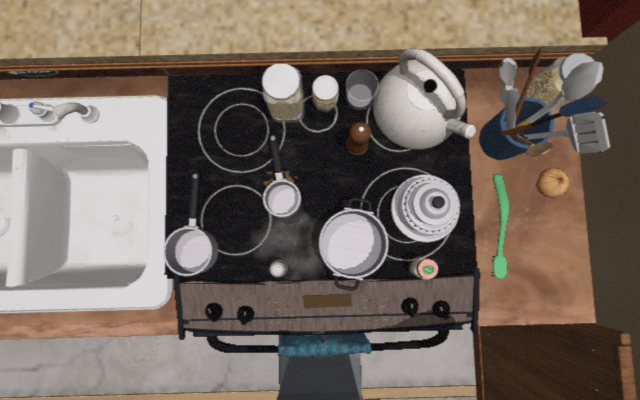

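View pics/side0.png

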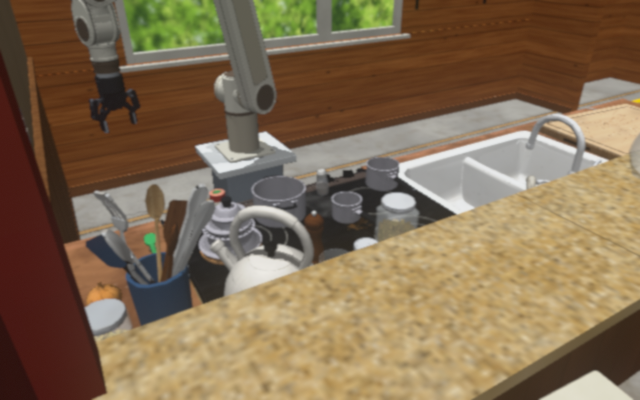

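```bash
cat > h.py <<'E'
import numpy as np,cv2
from cell import manip,eyes
from scipy.optimize import least_squares
def cloud(n,d):
    c=eyes.camera_info(n);v,u=np.mgrid[0:400,0:640]
    P=np.stack([(u-c['cx'])/c['fx']*d,(v-c['cy'])/c['fy']*d,d],-1)
    return (P-c['t'])@c['R']
def proj(n,X):
    c=eyes.camera_info(n);q=c['R']@np.asarray(X,float)+c['t'];return c['fx']*q[0]/q[2]+c['cx'],c['fy']*q[1]/q[2]+c['cy']
def circ(P,r=None):
    x,y=P[:,0],P[:,1];c0=[x.mean(),y.mean()]
    if r: f=lambda p:np.hypot(x-p[0],y-p[1])-r
    else:
        c0=c0+[np.ptp(x)/2]; f=lambda p:np.hypot(x-p[0],y-p[1])-p[2]
    return least_squares(f,c0,loss='soft_l1').x
def sel(W,d,u0,u1,v0,v1,z0,z1):
    m=np.zeros(d.shape,bool);m[v0:v1,u0:u1]=1
    m&=(d>0)&(W[...,2]>z0)&(W[...,2]<z1);return W[m]
def show(n,name,box=None,s=1):
    p,d=eyes.snapshot(n)
    q=p if box is None else p[box[2]:box[3],box[0]:box[1]]
    cv2.imwrite(f"pics/{name}.png",cv2.resize(q,None,fx=s,fy=s,interpolation=cv2.INTER_CUBIC)); return p,d
E
python3 - <<'E'
from h import *
d=np.load('top0.npy');W=cloud('top',d)
print('table',np.median(sel(W,d,230,260,200,240,-50,50)[:,2]))
print('center',W[200,320],'cams',[-(eyes.camera_info(n)['R'].T@eyes.camera_info(n)['t']) for n in('top','side')])
for nm,b,z in(('L',(300,400,190,300),(85,103)),('M',(155,230,215,290),(70,88)),('S',(255,310,165,230),(57,70))):
    A=sel(W,d,*b,*z);print(nm,len(A),circ(A),np.percentile(A[:,2],[5,50,95]))
# zprofile of stack
A=sel(W,d,380,475,165,255,5,170)
h,e=np.histogram(A[:,2],bins=np.arange(5,170,5));print(list(zip(e[:-1],h)))
for z0,z1 in((148,160),(127,133),(95,104),(75,84),(66,73),(36,43),(16,23)):
    B=A[(A[:,2]>z0)&(A[:,2]<z1)]
    if len(B)>5:print(z0,len(B),B.mean(0),np.ptp(B,0),circ(B))
for nm,b,z in(('salt',(265,295,255,282),(80,95)),('spice',(405,445,250,285),(85,105)),('pep',(345,375,118,158),(135,160))):
    A=sel(W,d,*b,*z);print(nm,len(A),A.mean(0) if len(A) else 0)
p=cv2.imread('pics/top0.png')
cv2.imwrite('pics/stack0.png',cv2.resize(p[160:300,310:490],None,fx=4,fy=4,interpolation=cv2.INTER_CUBIC))
p=cv2.imread('pics/side0.png')
cv2.imwrite('pics/sides0.png',cv2.resize(p[140:290,180:420],None,fx=3.3,fy=3.3,interpolation=cv2.INTER_CUBIC))
E
```

```text
table -1.0058212271005813
center [649.7314315  -17.37726954  -4.6906498 ] cams [array([ 526.25285509,  -21.569375  , 1112.98991613]), array([1665.7123275 , -593.20462147,  735.13895092])]
L 507 [536.48567051 -93.18699507  77.93403592] [85.53000502 92.97918809 96.54583968]
M 346 [528.01439816 296.3995316   54.54912759] [71.54628455 79.14903347 82.56280691]
S 214 [649.68398032  74.60424803  42.74227652] [60.35171461 63.90252882 67.17363487]
[(np.int64(5), np.int64(55)), (np.int64(10), np.int64(8)), (np.int64(15), np.int64(307)), (np.int64(20), np.int64(521)), (np.int64(25), np.int64(122)), (np.int64(30), np.int64(83)), (np.int64(35), np.int64(16)), (np.int64(40), np.int64(10)), (np.int64(45), np.int64(4)), (np.int64(50), np.int64(10)), (np.int64(55), np.int64(10)), (np.int64(60), np.int64(33)), (np.int64(65), np.int64(394)), (np.int64(70), np.int64(111)), (np.int64(75), np.int64(159)), (np.int64(80), np.int64(467)), (np.int64(85), np.int64(42)), (np.int64(90), np.int64(49)), (np.int64(95), np.int64(13)), (np.int64(100), np.int64(0)), (np.int64(105), np.int64(160)), (np.int64(110), np.i
[... 719 characters left out ...]
]
75 573 [ 615.22606208 -266.31713412   81.01615703] [168.86054956 185.05741544   8.88282902] [ 623.51385329 -285.58451584   56.29416625]
66 465 [ 616.96868923 -269.47975452   68.87945692] [182.46389541 190.69931757   6.80166478] [ 623.61956676 -284.77832339   65.33720066]
36 14 [ 549.74030833 -180.99762693   38.52955578] [109.26560563  79.11722164   6.71524703] [ 550.19678879 -213.13706278   48.95076113]
16 706 [ 604.79464288 -253.12110134   20.21890326] [196.73464671 203.43492948   6.95438227] [ 622.43659853 -285.20342469   79.61593051]
salt 140 [481.09484229  86.63791885  85.84098834]
spice 319 [ 473.96579104 -261.42710532   95.3921911 ]
pep 116 [ 792.19520793 -115.78733392  138.75193859]
```

View pics/stack0.png

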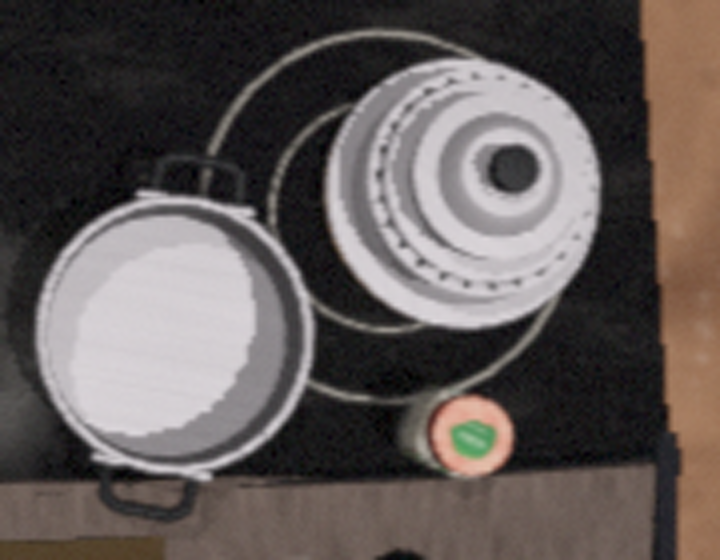

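View pics/sides0.png

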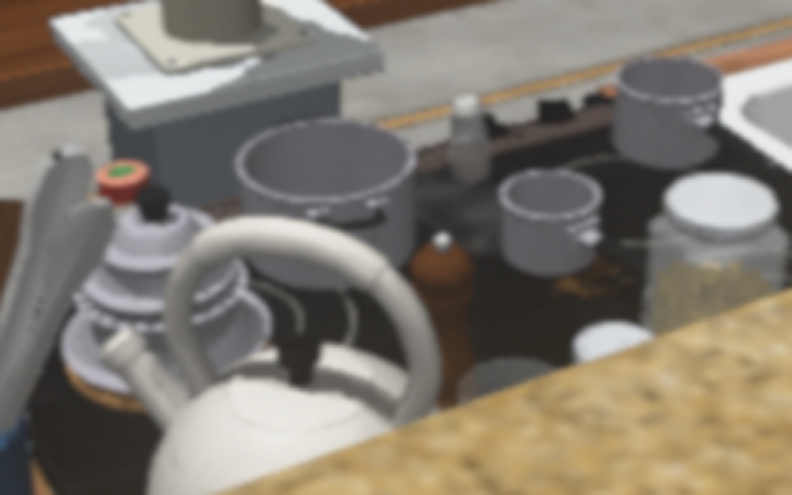

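```bash
cat >> h.py <<'E'
def blob(p,box,th=70):
    g=p.max(2);m=np.zeros(g.shape,np.uint8);m[box[2]:box[3],box[0]:box[1]]=(g[box[2]:box[3],box[0]:box[1]]<th)
    n,l,s,c=cv2.connectedComponentsWithStats(m);i=1+np.argmax(s[1:,4]);return c[i],s[i]
def knobfit(n,p,box,zc,guess,th=70):
    # knob cylinder r14 zc..zc+24: match hull centroid to blob centroid
    c,s=blob(p,box,th)
    def cen(x,y):
        a=np.linspace(0,2*np.pi,40);pts=[proj(n,(x+14*np.cos(t),y+14*np.sin(t),z)) for t in a for z in(zc,zc+24)]
        h=cv2.convexHull(np.array(pts,np.float32));m=cv2.moments(h);return np.array([m['m10']/m['m00'],m['m01']/m['m00'],m['m00']])
    r=least_squares(lambda q:cen(*q)[:2]-c,guess).x
    return r,s,cen(*r)[2]
E
python3 - <<'E'
from h import *
p=cv2.imread('pics/top0.png');print(knobfit('top',p,(425,450,190,215),130,[622,-282]))
p=cv2.imread('pics/side0.png');print(proj('side',(622,-283,142)),knobfit('side',p,(218,236,194,209),130,[622,-282]))
E
python3 -m handwheel '[[0,0,0,0,0,-8.5,85],[0,0,0,0,0,-8.5,85],[0,0,0,0,0,-8.5,85],[0,0,0,0,0,-8.5,85],[0,0,0,0,0,-8.5,85],[0,0,0,0,0,-8.5,85],[0,0,0,0,0,-8.5,85],[0,0,0,0,0,-7.2,85]]'
```

```text
time: 0.9
position: [197.7, -458.8, 230.7]
tcp_rot: [-0.001, 1.0, 0.003, -0.0]
ft_force: [0.6, -0.6, -0.7]
finger_gap: 0.995Traceback (most recent call last):
  File "<stdin>", line 2, in <module>
  File "h.py", line 32, in knobfit
    r=least_squares(lambda q:cen(*q)[:2]-c,guess).x
      ~~~~~~~~~~~~~^^^^^^^^^^^^^^^^^^^^^^^^^^^^^^
    return func(*args, **kwargs)
    result = trf(vector_fun.fun, vector_fun.jac, x0, f0, J0, lb, ub, ftol, xtol,
                 gtol, max_nfev, x_scale, loss_function, tr_solver,
                 tr_options.copy(), verbose, callback=callback_wrapped)
    return trf_no_bounds(
        fun, jac, x0, f0, J0, ftol, xtol, gtol, max_nfev, x_scale,
        loss_function, tr_solver, tr_options, verbose, callback=callback)
    f_new = fun(x_new)
    self._update_fun()
    ~~~~~~~~~~~~~~~~^^
    self.f = self.fun_wrapped(xp_copy(self.x))
             ~~~~~~~~~~~~~~~~^^^^^^^^^^^^^^^^^
    return np.atleast_1d(self.fun(x))
                         ~~~~~~~~^^^
    return self.f(x, *self.args, **self.kwargs)
           ~~~~~~^^^^^^^^^^^^^^^^^^^^^^^^^^^^^^
  File "h.py", line 32, in <lambda>
    r=least_squares(lambda q:cen(*q)[:2]-c,guess).x
                             ~~~^^^^
  File "h.py", line 30, in cen
    a=np.linspace(0,2*np.pi,40);pts=[proj(n,(x+14*np.cos(t),y+14*np.sin(t),z)) for t in a for z in(zc,zc+24)]
                                     ~~~~^^^^^^^^^^^^^^^^^^^^^^^^^^^^^^^^^^^^^
  File "h.py", line 9, in proj
    c=eyes.camera_info(n);q=c['R']@np.asarray(X,float)+c['t'];return c['fx']*q[0]/q[2]+c['cx'],c['fy']*q[1]/q[2]+c['cy']
ValueError: time passes only in moves, steps and waits
```

```bash
cat > fix.py <<'E'
s=open('h.py').read()
s=s.replace("c=eyes.camera_info(n);","c=CI[n];").replace("def cloud","CI={n:eyes.camera_info(n) for n in('top','side')}\ndef cloud",1)
s=s.replace("r=least_squares(lambda q:cen(*q)[:2]-c,guess).x","r=least_squares(lambda q:cen(*q)[:2]-c,guess,diff_step=3e-3).x")
open('h.py','w').write(s)
E
python3 fix.py
python3 - <<'E'
from h import *
print(manip.read_state()['time'])
p=cv2.imread('pics/top0.png');print(knobfit('top',p,(425,450,190,215),130,[622,-282]))
p=cv2.imread('pics/side0.png');print(proj('side',(622,-283,142)),knobfit('side',p,(218,236,194,209),130,[622,-282]))
E
```

```text
0.9
(array([ 622.59259337, -280.58029835]), array([432, 197,  12,  11, 105], dtype=int32), np.float64(159.75446621887386))
(np.float64(226.52347798232825), np.float64(201.76382448986817)) (array([ 614.91986243, -281.24720428]), array([221, 194,  11,  13,  92], dtype=int32), np.float64(130.63223289570305))
```

```bash
python3 -m handwheel '[[35,-15,0,0,0,0,50],[35,-15,0,0,0,0,50],[35,-15,0,0,0,0,50],[35,-15,0,0,0,0,50],[35,-15,0,0,0,0,50],[35,-15,0,0,0,0,50],[35,-15,0,0,0,0,50],[35,-15,0,0,0,0,50],[35,-15,0,0,0,0,50],[35,-15,0,0,0,0,50],[35,-15,0,0,0,0,50],[39.7,-12.2,0,0,0,0,50]]'
python3 - <<'E'
from h import *
show('top','t1',(340,500,120,300),4);show('side','s1',(150,350,80,260),3)
print(manip.read_state()['joint_pos'],manip.read_state()['position'],manip.read_state()['ft_force'])
E
```

```text
time: 2.1
position: [623.3, -280.9, 230.9]
tcp_rot: [-0.0, 1.0, 0.0, -0.001]
ft_force: [1.0, -0.1, 0.7]
finger_gap: 0.587
[-4.19520501e-01  6.41705627e-01  6.12278945e-01  1.54428776e+00
  1.39129847e-03  1.14591574e+00] [ 626.27869645 -278.85640926  227.45340411] [ 0.56532565 -0.21151488 -0.26943972]
```

View pics/t1.png

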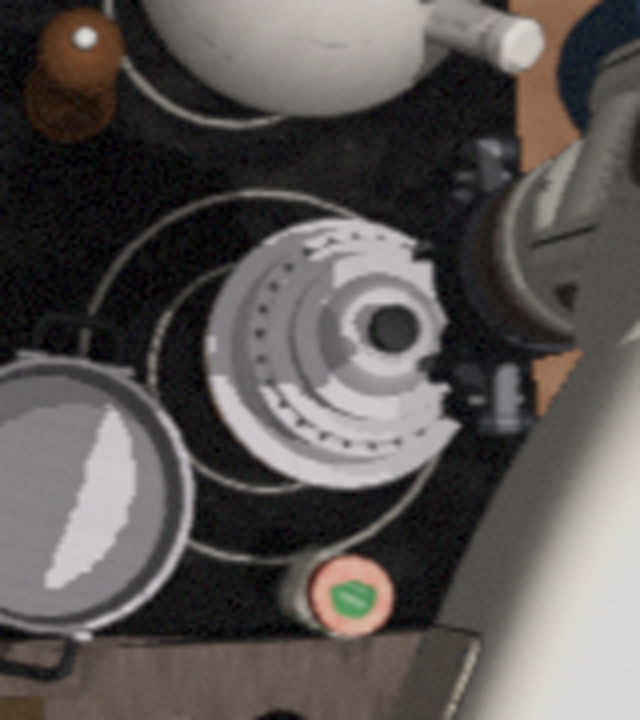

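View pics/s1.png

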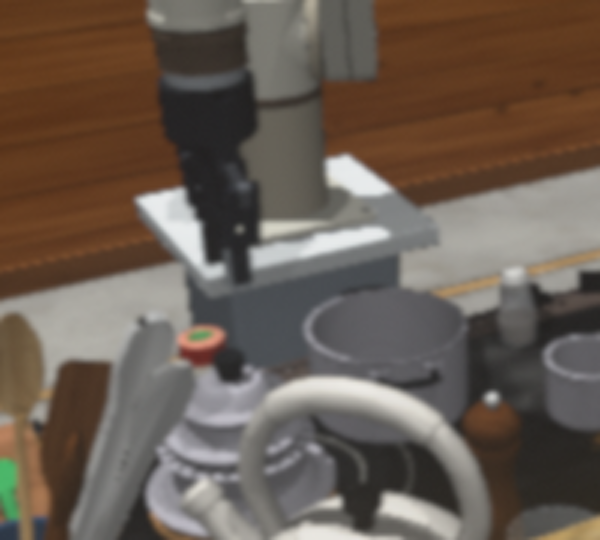

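```bash
python3 -m handwheel '[[0,0,0,0,0,0,50],[0,0,0,0,0,0,50],[0,0,0,0,0,0,50]]'
```

```text
time: 2.5
position: [621.4, -282.7, 232.0]
tcp_rot: [0.0, 1.0, -0.001, 0.0]
ft_force: [-0.7, -0.5, 0.6]
finger_gap: 0.591
```

```bash
python3 -m handwheel '[[0,0,20,0,0,0,50],[0,0,20,0,0,0,50],[0,0,15,0,0,0,50],[0,0,5,0,0,0,50],[0,0,0,0,0,0,50],[0,0,0,0,0,0,50]]'
python3 - <<'E'
from h import *
show('top','t2',(340,500,120,300),4);show('side','s2',(150,350,80,260),3)
E
```

```text
time: 3.1
position: [622.6, -282.6, 172.8]
tcp_rot: [0.0, 1.0, -0.0, 0.001]
ft_force: [0.2, -0.8, -0.1]
finger_gap: 0.585
```

View pics/t2.png

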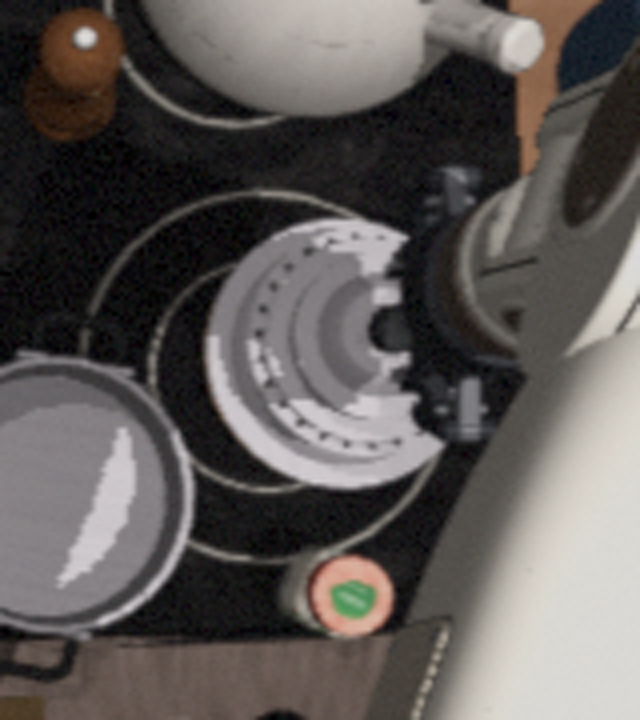

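View pics/s2.png

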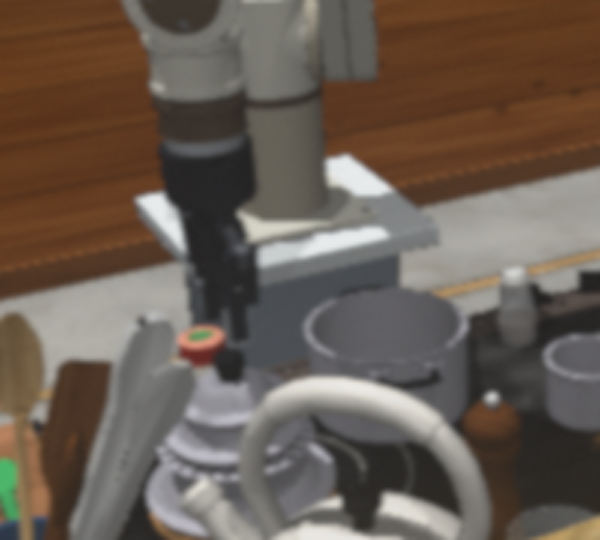

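```bash
python3 -m handwheel '[[0,0,12,0,0,0,50],[0,0,12,0,0,0,50],[0,0,8,0,0,0,50],[0,0,5,0,0,0,50],[0,0,0,0,0,0,50],[0,0,0,0,0,0,50]]'
python3 -m handwheel '[[0,0,0,0,0,0,20],[0,0,0,0,0,0,20],[0,0,0,0,0,0,20],[0,0,0,0,0,0,20],[0,0,0,0,0,0,20],[0,0,0,0,0,0,20]]'
```

```text
time: 3.8
position: [622.5, -281.9, 134.2]
tcp_rot: [-0.0, 1.0, 0.0, -0.0]
ft_force: [0.2, -0.2, -0.0]
finger_gap: 0.588
time: 4.4
position: [623.0, -282.1, 135.2]
tcp_rot: [0.0, 1.0, 0.0, 0.001]
ft_force: [0.3, 0.7, 3.9]
finger_gap: 0.302
```

```bash
python3 -m handwheel '[[0,0,0,0,0,0,10],[0,0,0,0,0,0,10],[0,0,0,0,0,0,10]]'; python3 -m handwheel '[[0,0,-4,0,0,0,10],[0,0,-6,0,0,0,10],[0,0,-10,0,0,0,10],[0,0,-15,0,0,0,10],[0,0,-15,0,0,0,10],[0,0,-10,0,0,0,10],[0,0,0,0,0,0,10],[0,0,0,0,0,0,10]]'
python3 - <<'E'
from h import *
p,d=show('top','t3',(340,500,120,300),4);show('side','s3',(150,350,80,260),3);np.save('d3.npy',d)
E
```

```text
time: 4.7
position: [623.0, -282.1, 135.1]
tcp_rot: [0.0, 1.0, 0.0, 0.001]
ft_force: [0.0, 0.2, 6.1]
finger_gap: 0.301
time: 5.5
position: [622.5, -281.9, 194.2]
tcp_rot: [-0.0, 1.0, 0.0, -0.0]
ft_force: [0.4, 0.1, -2.1]
finger_gap: 0.304
```

View pics/t3.png

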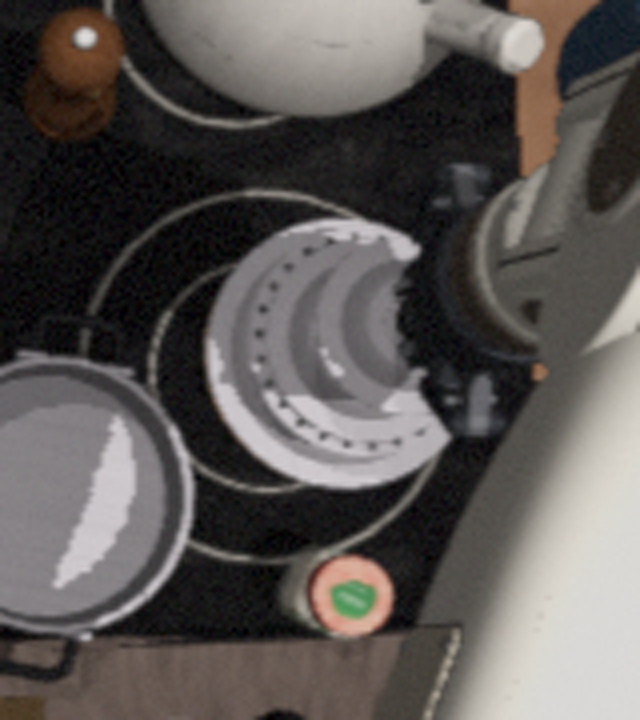

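View pics/s3.png

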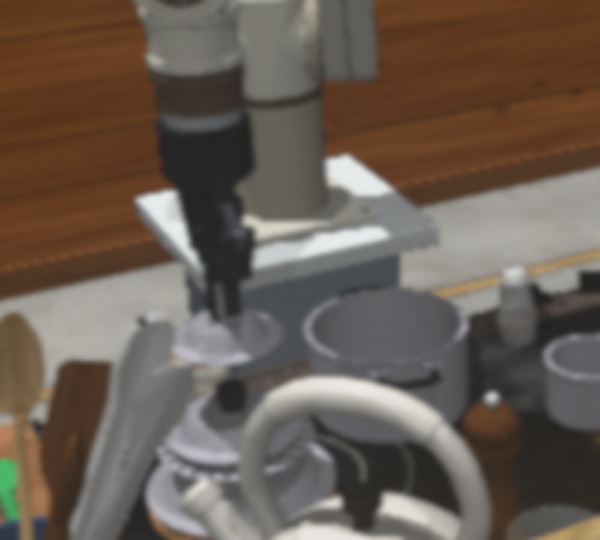

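```bash
python3 -m handwheel '[[0,-15,0,0,0,0,10],[2,-30,0,0,0,0,10],[3,-36,0,0,0,0,10],[3,-36,0,0,0,0,10],[3,-36,0,0,0,0,10],[3,-36,0,0,0,0,10],[3,-36,0,0,0,0,10],[3,-36,0,0,0,0,10],[3,-36,0,0,0,0,10],[3,-30,0,0,0,0,10],[1.2,-20,0,0,0,0,10],[0,-9.6,0,0,0,0,10]]'
python3 -m handwheel '[[0,0,0,0,0,0,10],[0,0,10,0,0,0,10],[0,0,20,0,0,0,10],[0,0,20,0,0,0,10],[0,0,12,0,0,0,10],[0,0,8,0,0,0,10],[0,0,0,0,0,0,10],[0,0,0,0,0,0,10]]'
python3 - <<'E'
from h import *
p,d=show('top','t4',(230,340,110,290),4);show('side','s4',(270,420,110,260),4);np.save('d4.npy',d)
E
```

```text
time: 6.8
position: [648.8, 77.9, 193.7]
tcp_rot: [-0.0, 1.0, 0.002, -0.001]
ft_force: [0.2, 0.0, -2.0]
finger_gap: 0.301
time: 7.6
position: [650.1, 74.3, 124.8]
tcp_rot: [-0.0, 1.0, -0.0, 0.0]
ft_force: [1.0, 0.4, -1.0]
finger_gap: 0.299
```

View pics/t4.png

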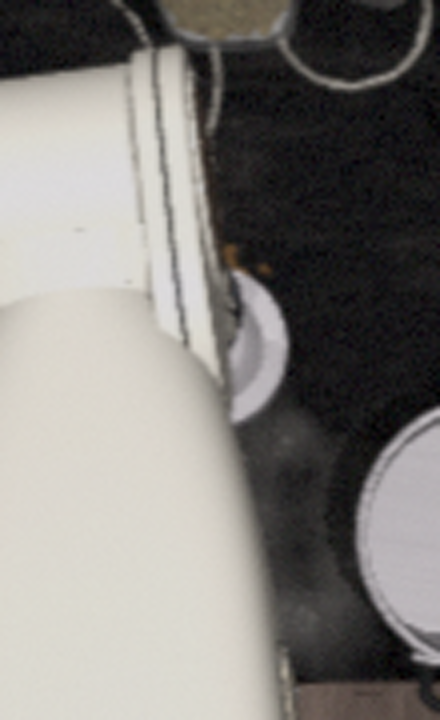

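View pics/s4.png

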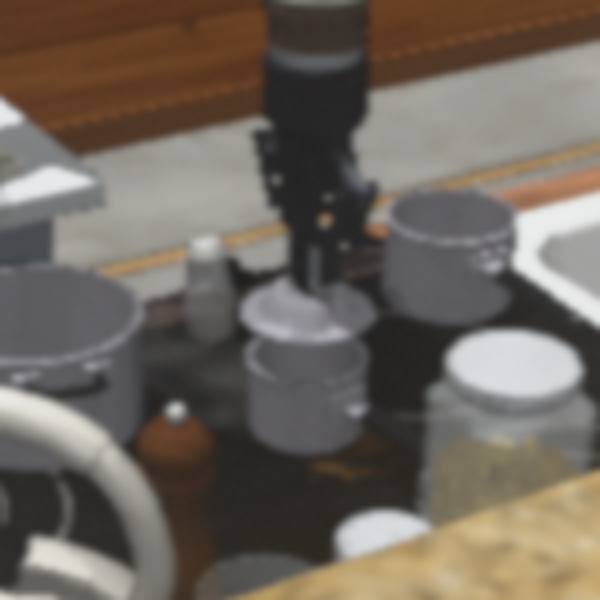

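```bash
python3 -m handwheel '[[0,0,10,0,0,0,10],[0,0,10,0,0,0,10],[0,0,7,0,0,0,10],[0,0,4,0,0,0,10],[0,0,1.5,0,0,0,10],[0,0,0,0,0,0,10],[0,0,0,0,0,0,10]]'
python3 -m handwheel '[[0,0,1,0,0,0,10],[0,0,0.5,0,0,0,10],[0,0,0,0,0,0,10]]'
```

```text
time: 8.4
position: [650.0, 74.7, 92.1]
tcp_rot: [-0.0, 1.0, 0.0, 0.0]
ft_force: [0.2, 0.1, -1.0]
finger_gap: 0.302
time: 8.7
position: [649.9, 74.7, 90.6]
tcp_rot: [-0.0, 1.0, 0.0, 0.0]
ft_force: [0.4, 0.9, -0.5]
finger_gap: 0.298
```

```bash
python3 -m handwheel '[[0,0,0.7,0,0,0,10],[0,0,0,0,0,0,10],[0,0,0,0,0,0,10]]'
python3 -m handwheel '[[0,0,0.7,0,0,0,10],[0,0,0,0,0,0,10],[0,0,0,0,0,0,10]]'
python3 -m handwheel '[[0,0,0.7,0,0,0,10],[0,0,0,0,0,0,10],[0,0,0,0,0,0,10]]'
```

```text
time: 9.0
position: [649.9, 74.7, 90.5]
tcp_rot: [-0.0, 1.0, 0.0, 0.001]
ft_force: [-1.5, -0.4, 5.0]
finger_gap: 0.305
time: 9.3
position: [650.0, 74.7, 90.6]
tcp_rot: [-0.0, 1.0, 0.0, 0.001]
ft_force: [-3.6, -0.9, 9.3]
finger_gap: 0.306
time: 9.6
position: [650.0, 74.7, 90.5]
tcp_rot: [-0.0, 1.0, 0.0, 0.001]
ft_force: [-4.3, -0.9, 10.5]
finger_gap: 0.307
```

```bash
python3 -m handwheel '[[0,0,-1,0,0,0,10],[0,0,0,0,0,0,10],[0,0,0,0,0,0,32],[0,0,0,0,0,0,36],[0,0,0,0,0,0,45],[0,0,0,0,0,0,50],[0,0,0,0,0,0,50]]'
python3 -m handwheel '[[0,0,-5,0,0,0,50],[0,0,-15,0,0,0,50],[0,0,-25,0,0,0,50],[0,0,-30,0,0,0,50],[0,0,-30,0,0,0,50],[0,20,0,0,0,0,50],[0,40,0,0,0,0,50],[0,40,0,0,0,0,50],[0,20,0,0,0,0,50],[0,0,0,0,0,0,50]]'
python3 - <<'E'
from h import *
p,d=show('top','t5',(230,460,110,290),3);show('side','s5',(250,400,130,260),4);np.save('d5.npy',d);cv2.imwrite('top5.png',p)
E
```

```text
time: 10.3
position: [649.6, 74.6, 88.8]
tcp_rot: [0.0, 1.0, 0.0, -0.0]
ft_force: [0.3, 0.0, -0.7]
finger_gap: 0.584
time: 11.3
position: [649.6, -48.7, 194.7]
tcp_rot: [0.0, 1.0, -0.002, 0.0]
ft_force: [0.5, 1.1, -0.1]
finger_gap: 0.588
```

View pics/t5.png

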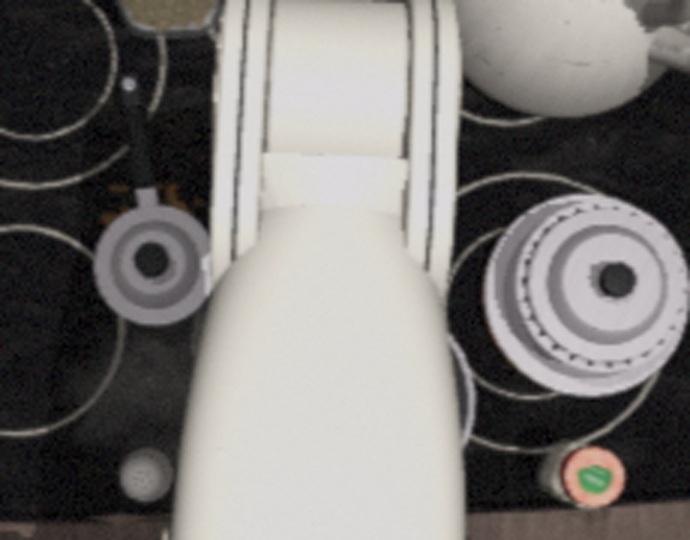

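View pics/s5.png

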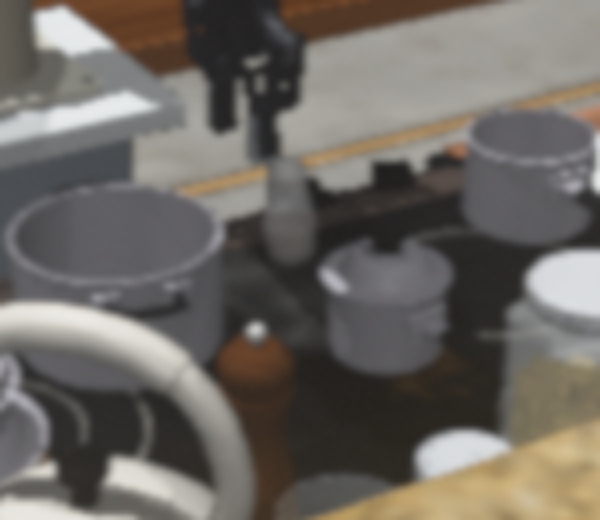

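Run:
```python
from h import *
p=cv2.imread('top5.png');d=np.load('d5.npy');W=cloud('top',d)
print(knobfit('top',p,(424,447,192,214),100,[622,-282]))
K=sel(W,d,424,447,192,214,118,130);print(K.mean(0),len(K))
C=sel(W,d,405,460,175,230,97,103);print(len(C),circ(C,36))
print(knobfit('top',p,(270,292,186,208),85,[650,75]))
F=sel(W,d,255,310,165,225,63,72);print(np.median(F[:,2]),np.percentile(F[:,2],[5,95]),circ(F[np.hypot(F[:,0]-650,F[:,1]-75)<60],None))
```

```text
(array([ 623.05340157, -282.42446682]), array([430, 198,  11,  11,  98], dtype=int32), np.float64(149.6165517193731))
[ 622.73149607 -282.88929604  122.05705508] 114
585 [ 623.77660307 -284.7274907 ]
(array([649.45791494,  75.45543653]), array([275, 191,  11,  12, 103], dtype=int32), np.float64(129.30888633197173))
67.73951822969289 [64.46012833 71.03067721] [649.54049998  75.31486359  41.77782328]
```

```bash
python3 -m handwheel '[[0,20,0,0,0,0,50],[-3,35,0,0,0,0,50],[-4,35,0,0,0,0,50],[-4,35,0,0,0,0,50],[-4,35,0,0,0,0,50],[-4,35,0,0,0,0,50],[-4,25,0,0,0,0,50],[-3.7,17.3,0,0,0,0,50],[0,0,0,0,0,0,50],[0,0,0,0,0,0,50]]'
python3 -m handwheel '[[0,0,15,0,0,0,50],[0,0,22,0,0,0,50],[0,0,22,0,0,0,50],[0,0,15,0,0,0,50],[0,0,10,0,0,0,50],[0,0,5.7,0,0,0,50],[0,0,0,0,0,0,50],[0,0,0,0,0,0,50]]'
python3 -m handwheel '[[0,0,0,0,0,0,10],[0,0,0,0,0,0,10],[0,0,0,0,0,0,10],[0,0,0,0,0,0,10],[0,0,0,0,0,0,10],[0,0,0,0,0,0,10],[0,0,0,0,0,0,10]]'
```

```text
time: 12.4
position: [623.4, -281.4, 194.1]
tcp_rot: [-0.0, 1.0, 0.001, 0.0]
ft_force: [0.7, 0.3, -0.5]
finger_gap: 0.583
time: 13.2
position: [623.7, -282.4, 105.4]
tcp_rot: [0.0, 1.0, 0.0, 0.001]
ft_force: [0.3, 0.4, 0.7]
finger_gap: 0.585
time: 13.9
position: [623.6, -283.0, 105.8]
tcp_rot: [0.0, 1.0, 0.0, 0.001]
ft_force: [0.4, 0.5, 5.8]
finger_gap: 0.302
```

```bash
python3 -m handwheel '[[0,0,-4,0,0,0,10],[0,0,-8,0,0,0,10],[0,0,-13,0,0,0,10],[0,0,-20,0,0,0,10],[0,0,-20,0,0,0,10],[0,0,-15,0,0,0,10],[0,0,-5,0,0,0,10],[0,0,0,0,0,0,10],[0,0,0,0,0,0,10]]'
python3 - <<'E'
from h import *
p,d=show('top','t6',(340,500,120,300),4);show('side','s6',(150,350,80,260),3)
E
```

```text
time: 14.8
position: [622.6, -282.5, 188.7]
tcp_rot: [-0.0, 1.0, 0.0, -0.001]
ft_force: [-0.6, 0.6, -2.6]
finger_gap: 0.303
```

View pics/s6.png

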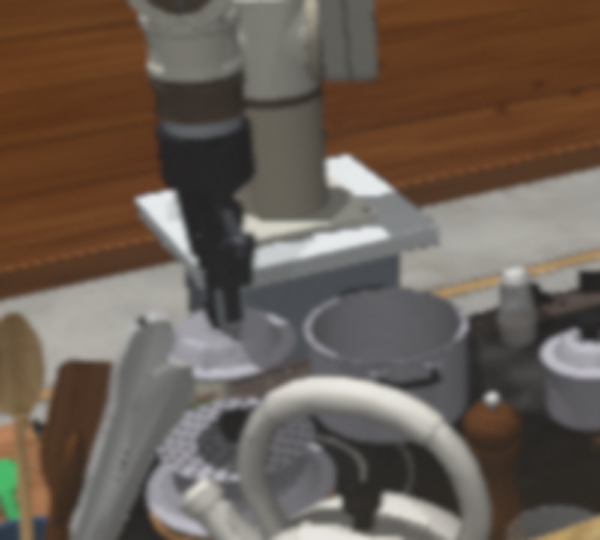

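```bash
python3 -m handwheel '[[0,-15,0,0,0,0,10],[-5,-30,0,0,0,0,10],[-6.5,-36,0,0,0,0,10],[-6.5,-36,0,0,0,0,10],[-6.5,-36,0,0,0,0,10],[-6.5,-36,0,0,0,0,10],[-6.5,-36,0,0,0,0,10],[-6.5,-36,0,0,0,0,10],[-6.5,-36,0,0,0,0,10],[-6.5,-36,0,0,0,0,10],[-6.5,-36,0,0,0,0,10],[-6.5,-36,0,0,0,0,10]]'
python3 -m handwheel '[[-6,-36,0,0,0,0,10],[-6,-36,0,0,0,0,10],[-6,-36,0,0,0,0,10],[-4,-30,0,0,0,0,10],[-3,-20,0,0,0,0,10],[0,-16.1,0,0,0,0,10],[0,0,0,0,0,0,10],[0,0,0,0,0,0,10],[0,0,0,0,0,0,10]]'
python3 -m handwheel '[[0,0,10,0,0,0,10],[0,0,15,0,0,0,10],[0,0,15,0,0,0,10],[0,0,6,0,0,0,10],[0,0,0,0,0,0,10],[0,0,0,0,0,0,10]]'
python3 - <<'E'
from h import *
p,d=show('top','t7',(120,280,180,300),4);show('side','s7',(290,450,100,220),4)
E
```

```text
time: 16.1
position: [551.5, 124.6, 189.2]
tcp_rot: [-0.0, 1.0, 0.0, -0.0]
ft_force: [-0.4, 0.6, -2.1]
finger_gap: 0.302
time: 17.0
position: [528.0, 295.4, 189.4]
tcp_rot: [0.0, 1.0, -0.001, -0.0]
ft_force: [-0.1, -0.4, -1.6]
finger_gap: 0.307
time: 17.6
position: [528.2, 296.1, 143.8]
tcp_rot: [-0.0, 1.0, -0.0, 0.0]
ft_force: [0.7, 0.3, -1.4]
finger_gap: 0.299
```

View pics/t7.png

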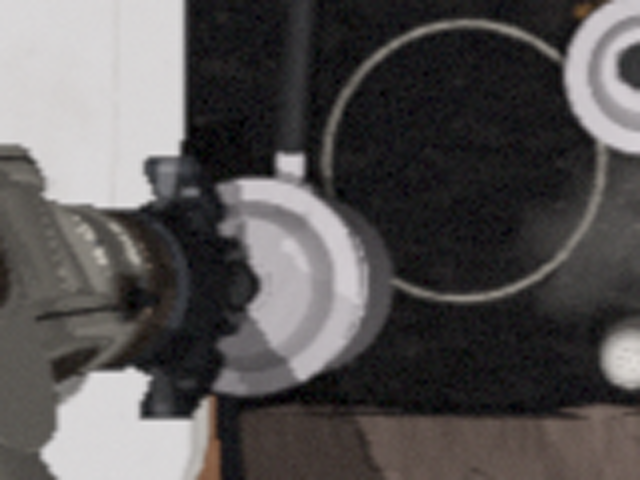

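View pics/s7.png

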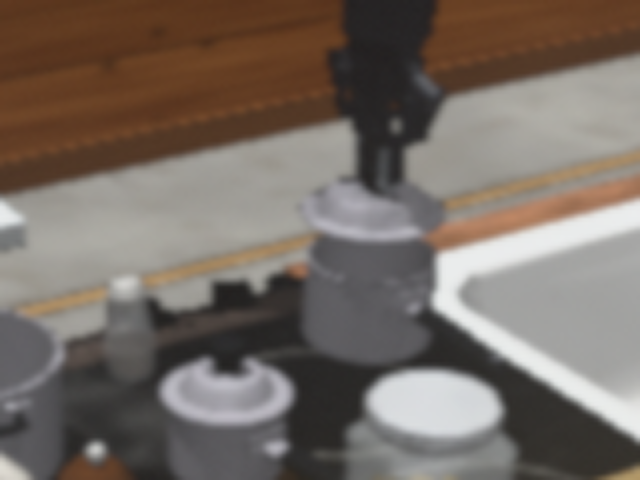

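```bash
python3 -m handwheel '[[0,0,10,0,0,0,10],[0,0,12,0,0,0,10],[0,0,8,0,0,0,10],[0,0,4,0,0,0,10],[0,0,1.5,0,0,0,10],[0,0,0,0,0,0,10],[0,0,0,0,0,0,10]]'
python3 -m handwheel '[[0,0,0.7,0,0,0,10],[0,0,0.7,0,0,0,10],[0,0,0,0,0,0,10],[0,0,0,0,0,0,10]]'
python3 -m handwheel '[[0,0,0.7,0,0,0,10],[0,0,0,0,0,0,10],[0,0,0,0,0,0,10]]'
```

```text
time: 18.4
position: [528.2, 296.6, 108.4]
tcp_rot: [-0.0, 1.0, 0.0, 0.0]
ft_force: [-0.4, -0.6, -1.8]
finger_gap: 0.305
time: 18.8
position: [528.0, 296.4, 106.7]
tcp_rot: [-0.0, 1.0, 0.0, 0.0]
ft_force: [0.7, 0.3, -2.0]
finger_gap: 0.305
time: 19.1
position: [528.0, 296.5, 106.1]
tcp_rot: [-0.0, 1.0, 0.0, 0.0]
ft_force: [-0.3, 0.2, 0.2]
finger_gap: 0.303
```

```bash
python3 -m handwheel '[[0,0,0.7,0,0,0,10],[0,0,0,0,0,0,10],[0,0,0,0,0,0,10]]'
python3 -m handwheel '[[0,0,0.7,0,0,0,10],[0,0,0,0,0,0,10],[0,0,0,0,0,0,10]]'
```

```text
time: 19.4
position: [528.0, 296.6, 106.1]
tcp_rot: [-0.0, 1.0, 0.0, 0.0]
ft_force: [-2.4, -1.1, 4.8]
finger_gap: 0.304
time: 19.7
position: [528.0, 296.6, 106.1]
tcp_rot: [-0.0, 1.0, 0.0, 0.001]
ft_force: [-2.7, -1.5, 8.4]
finger_gap: 0.303
```

```bash
python3 -m handwheel '[[0,0,-1,0,0,0,10],[0,0,0,0,0,0,10],[0,0,0,0,0,0,32],[0,0,0,0,0,0,36],[0,0,0,0,0,0,45],[0,0,0,0,0,0,50],[0,0,0,0,0,0,50]]'
python3 -m handwheel '[[0,0,-5,0,0,0,50],[0,0,-15,0,0,0,50],[0,0,-25,0,0,0,50],[0,0,-30,0,0,0,50],[0,0,-10,0,0,0,50],[0,20,0,0,0,0,50],[0,40,0,0,0,0,50],[0,40,0,0,0,0,50],[0,30,0,0,0,0,50],[0,20,0,0,0,0,50],[0,0,0,0,0,0,50]]'
python3 - <<'E'
from h import *
p,d=show('top','t8',(130,460,110,290),2.4);show('side','s8',(250,450,110,260),4);np.save('d8.npy',d);cv2.imwrite('top8.png',p)
W=cloud('top',d)
print('tray',knobfit('top',p,(420,447,192,216),70,[622,-282]))
K=sel(W,d,420,447,192,216,86,99);print(K.mean(0),len(K))
C=sel(W,d,390,470,160,250,66,74);C=C[np.hypot(C[:,0]-623,C[:,1]+283)<72];print(len(C),(C.max(0)+C.min(0))/2,np.ptp(C,0))
A=sel(W,d,300,400,190,300,85,103);print('pan L',len(A),circ(A))
print('med',knobfit('top',p,(175,205,230,265),100,[528,296]))
F=sel(W,d,155,230,215,290,75,90);print(np.percentile(F[:,2],[5,50,95]),circ(F))
E
```

```text
time: 20.4
position: [527.9, 296.4, 105.2]
tcp_rot: [0.0, 1.0, 0.0, -0.0]
ft_force: [0.1, 0.4, 0.0]
finger_gap: 0.586
time: 21.5
position: [527.7, 143.9, 190.2]
tcp_rot: [0.0, 1.0, -0.002, -0.0]
ft_force: [-1.2, 1.5, -1.0]
finger_gap: 0.59
tray (array([ 623.2280396 , -282.64609188]), array([427, 200,  11,  10,  90], dtype=int32), np.float64(140.23815034213476))
[ 622.91233688 -282.56209164   92.07732186] 109
2145 [ 623.47130087 -284.54834534   69.87334791] [136.19003916 136.83335321   7.74579104]
pan L 506 [536.4479052  -93.18167849  77.91812841]Traceback (most recent call last):
  File "<stdin>", line 8, in <module>
  File "h.py", line 29, in knobfit
    c,s=blob(p,box,th)
        ~~~~^^^^^^^^^^
  File "h.py", line 26, in blob
    n,l,s,c=cv2.connectedComponentsWithStats(m);i=1+np.argmax(s[1:,4]);return c[i],s[i]
                                                    ~~~~~~~~~^^^^^^^^^
    return _wrapfunc(a, 'argmax', axis=axis, out=out, **kwds)
    return bound(*args, **kwds)
ValueError: attempt to get argmax of an empty sequence
```

View pics/t8.png

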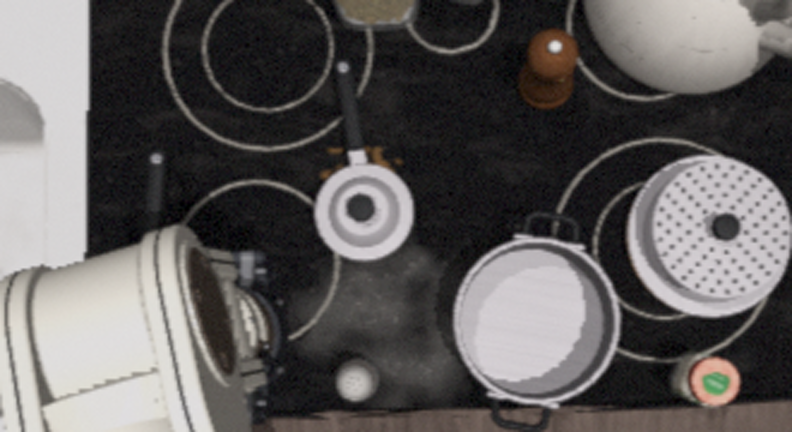

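View pics/s8.png

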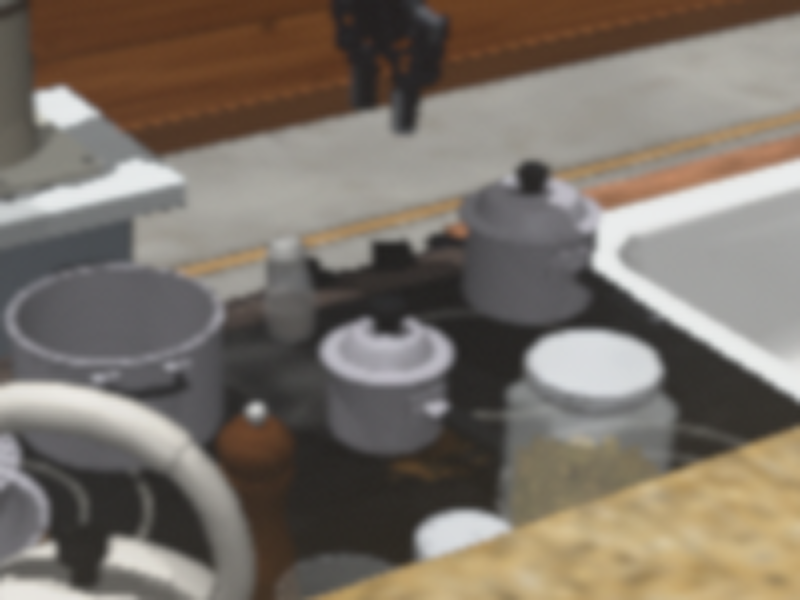

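```bash
python3 -m handwheel '[[5,20,0,0,0,0,50],[9,40,0,0,0,0,50],[9,40,0,0,0,0,50],[9,40,0,0,0,0,50],[9,40,0,0,0,0,50],[9,40,0,0,0,0,50],[9,40,0,0,0,0,50],[9,40,0,0,0,0,50],[9,40,0,0,0,0,50],[9,40,0,0,0,0,50],[6,30,0,0,0,0,50],[3.1,19.2,0,0,0,0,50]]'
python3 -m handwheel '[[0,0,0,0,0,0,50],[0,0,0,0,0,0,50],[0,0,15,0,0,0,50],[0,0,25,0,0,0,50],[0,0,25,0,0,0,50],[0,0,25,0,0,0,50],[0,0,14,0,0,0,50],[0,0,8,0,0,0,50],[0,0,3.5,0,0,0,50],[0,0,0,0,0,0,50],[0,0,0,0,0,0,50]]'
python3 -m handwheel '[[0,0,0,0,0,0,10],[0,0,0,0,0,0,10],[0,0,0,0,0,0,10],[0,0,0,0,0,0,10],[0,0,0,0,0,0,10],[0,0,0,0,0,0,10],[0,0,0,0,0,0,10]]'
```

```text
time: 22.8
position: [624.1, -284.0, 189.4]
tcp_rot: [-0.0, 1.0, -0.0, -0.0]
ft_force: [0.1, -0.2, 0.2]
finger_gap: 0.588
time: 23.9
position: [623.9, -283.0, 76.4]
tcp_rot: [0.0, 1.0, 0.0, 0.001]
ft_force: [-0.0, 0.3, -0.4]
finger_gap: 0.586
time: 24.6
position: [623.9, -283.2, 76.4]
tcp_rot: [0.0, 1.0, -0.0, 0.001]
ft_force: [0.1, 1.0, 5.6]
finger_gap: 0.301
```

```bash
python3 -m handwheel '[[0,0,-4,0,0,0,10],[0,0,-8,0,0,0,10],[0,0,-15,0,0,0,10],[0,0,-22,0,0,0,10],[0,0,-22,0,0,0,10],[0,0,-20,0,0,0,10],[0,0,-9,0,0,0,10],[0,0,0,0,0,0,10],[0,0,0,0,0,0,10]]'
python3 - <<'E'
from h import *
p,d=show('top','t9',(340,500,120,300),4);show('side','s9',(150,350,80,260),3)
E
```

```text
time: 25.5
position: [622.6, -282.5, 173.8]
tcp_rot: [-0.0, 1.0, 0.0, -0.001]
ft_force: [0.4, 0.1, -2.5]
finger_gap: 0.303
```

View pics/s9.png

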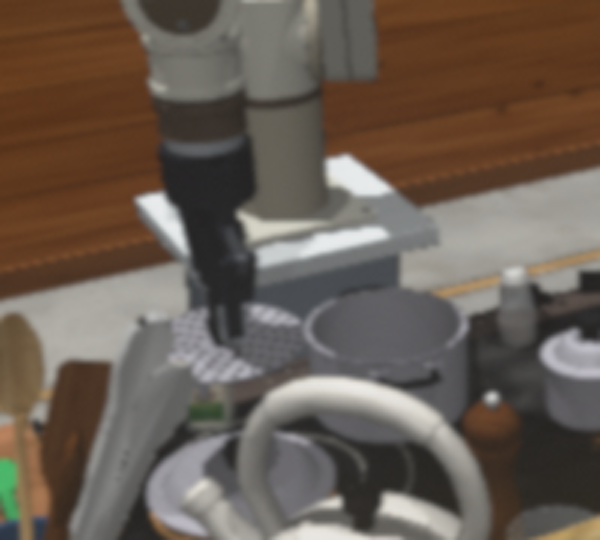

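```bash
python3 -m handwheel '[[-5,-10,0,0,0,0,10],[-10,-20,0,0,0,0,10],[-13,-28,0,0,0,0,10],[-13,-28,0,0,0,0,10],[-13,-28,0,0,0,0,10],[-13,-28,0,0,0,0,10],[-10,-25,0,0,0,0,10],[-6,-15,0,0,0,0,10],[-3.6,-7.6,0,0,0,0,10],[0,0,0,0,0,0,10],[0,0,0,0,0,0,10],[0,0,0,0,0,0,10]]'
python3 -m handwheel '[[0,0,10,0,0,0,10],[0,0,8,0,0,0,10],[0,0,0,0,0,0,10],[0,0,0,0,0,0,10]]'
python3 - <<'E'
from h import *
p,d=show('top','t10',(280,460,150,300),4);show('side','s10',(200,350,110,260),4);np.save('d10.npy',d);cv2.imwrite('top10.png',p)
W=cloud('top',d)
A=sel(W,d,300,400,190,300,113,130);print('tray z',len(A),A.mean(0),circ(A,69),A.min(0),A.max(0))
A=sel(W,d,300,400,190,300,88,101);print('pan L',len(A),circ(A,78))
E
```

```text
time: 26.8
position: [537.0, -94.2, 174.9]
tcp_rot: [0.0, 1.0, -0.001, 0.0]
ft_force: [0.3, -0.9, -2.9]
finger_gap: 0.301
time: 27.2
position: [536.0, -93.3, 156.2]
tcp_rot: [-0.0, 1.0, -0.0, -0.001]
ft_force: [0.2, -0.3, -2.5]
finger_gap: 0.305<stdin>:4: RuntimeWarning: Mean of empty slice.
  ret = um.true_divide(
h.py:12: RuntimeWarning: Mean of empty slice.
  x,y=P[:,0],P[:,1];c0=[x.mean(),y.mean()]
  ret = ret.dtype.type(ret / rcount)
Traceback (most recent call last):
  File "h.py", line 16, in circ
    return least_squares(f,c0,loss='soft_l1').x
           ~~~~~~~~~~~~~^^^^^^^^^^^^^^^^^^^^^
ValueError: Initial guess is outside of provided bounds
```

View pics/t10.png

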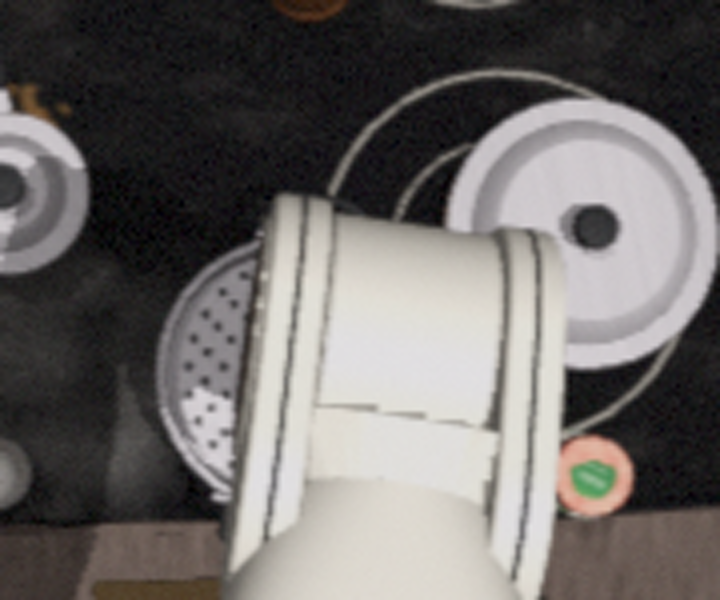

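View pics/s10.png

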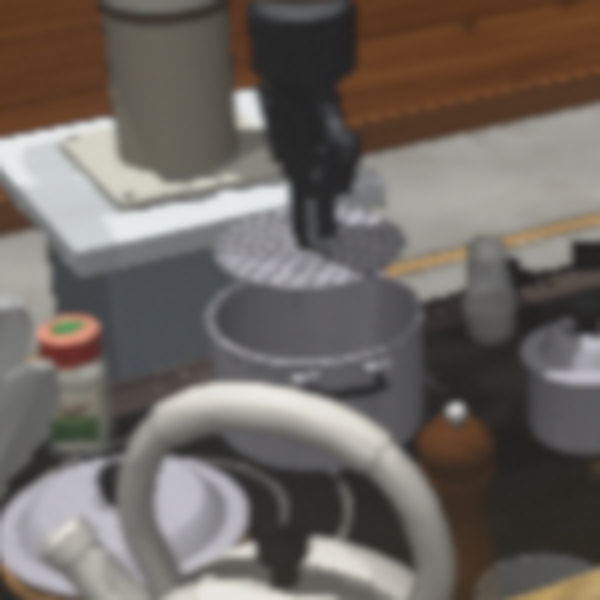

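Run:
```python
from h import *
p=cv2.imread('top10.png');d=np.load('d10.npy');W=cloud('top',d)
A=sel(W,d,310,348,200,280,140,156);print(len(A),A.min(0),A.max(0),np.median(A[:,2]))
for x in(536.5,):
  for r,z in((69,152),(79,95),(76,95)):
    print(r,z,[tuple(np.round(proj('top',(536.5+r*np.cos(t),-93.2+r*np.sin(t),z)),1)) for t in np.radians([45,70,90,110,130])])
    print('  side L/R',[min(proj('side',(536.5+r*np.cos(t),-93.2+r*np.sin(t),z))[0] for t in np.linspace(0,6.3,99)),max(proj('side',(536.5+r*np.cos(t),-93.2+r*np.sin(t),z))[0] for t in np.linspace(0,6.3,99))])
q=p[195:290,310:350];cv2.imwrite('pics/t10z.png',cv2.resize(q,None,fx=6,fy=6,interpolation=cv2.INTER_NEAREST))
s=cv2.imread('pics/s10.png')
```

```text
588 [482.38081412 -67.95246058 143.26912456] [598.07909991 -26.26423045 153.2810644 ] 148.6486960399698
69 152 [(np.float64(332.5), np.float64(220.9)), (np.float64(325.5), np.float64(232.6)), (np.float64(323.9), np.float64(243.4)), (np.float64(326.1), np.float64(254.2)), (np.float64(331.8), np.float64(263.7))]
  side L/R [np.float64(254.45319683987577), np.float64(301.8794386014315)]
79 95 [(np.float64(328.9), np.float64(219.5)), (np.float64(321.3), np.float64(232.1)), (np.float64(319.6), np.float64(243.8)), (np.float64(321.9), np.float64(255.5)), (np.float64(328.1), np.float64(265.7))]
  side L/R [np.float64(252.48908454854484), np.float64(305.7280780724004)]
76 95 [(np.float64(329.8), np.float64(220.4)), (np.float64(322.5), np.float64(232.5)), (np.float64(320.8), np.float64(243.8)), (np.float64(323.1), np.float64(255.0)), (np.float64(329.1), np.float64(264.8))]
  side L/R [np.float64(253.5098110724414), np.float64(304.7234665045159)]
```

View pics/t10z.png

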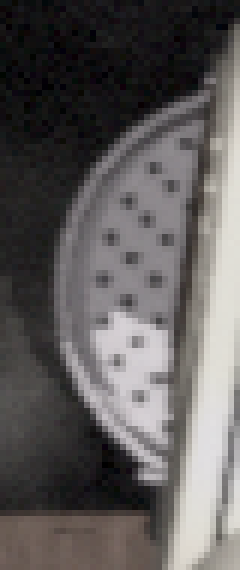

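```bash
python3 -m handwheel '[[0,0.5,10,0,0,0,10],[0,0,15,0,0,0,10],[0,0,15,0,0,0,10],[0,0,10,0,0,0,10],[0,0,10,0,0,0,10],[0,0,10,0,0,0,10],[0,0,0,0,0,0,10],[0,0,0,0,0,0,10]]'
python3 -m handwheel '[[0,0,10,0,0,0,10],[0,0,10,0,0,0,10],[0,0,8,0,0,0,10],[0,0,6,0,0,0,10],[0,0,3,0,0,0,10],[0,0,1.5,0,0,0,10],[0,0,0,0,0,0,10],[0,0,0,0,0,0,10]]'
```

```text
time: 28.1
position: [536.5, -93.6, 87.0]
tcp_rot: [-0.0, 1.0, 0.0, -0.0]
ft_force: [1.4, 0.0, -2.2]
finger_gap: 0.297
time: 28.9
position: [536.8, -93.7, 48.8]
tcp_rot: [0.0, 1.0, 0.0, 0.0]
ft_force: [0.1, -0.4, -2.0]
finger_gap: 0.303
```

```bash
python3 -m handwheel '[[0,0,0.8,0,0,0,10],[0,0,0.7,0,0,0,10],[0,0,0,0,0,0,10],[0,0,0,0,0,0,10]]'
python3 -m handwheel '[[0,0,0.7,0,0,0,10],[0,0,0,0,0,0,10],[0,0,0,0,0,0,10]]'
python3 -m handwheel '[[0,0,0.7,0,0,0,10],[0,0,0,0,0,0,10],[0,0,0,0,0,0,10]]'
```

```text
time: 29.3
position: [536.5, -93.7, 47.1]
tcp_rot: [0.0, 1.0, 0.0, 0.0]
ft_force: [0.4, -0.1, -2.7]
finger_gap: 0.299
time: 29.6
position: [536.4, -93.6, 46.3]
tcp_rot: [-0.0, 1.0, 0.0, -0.0]
ft_force: [-0.6, -0.3, -2.6]
finger_gap: 0.302
time: 29.9
position: [536.6, -93.6, 45.6]
tcp_rot: [-0.0, 1.0, 0.0, 0.0]
ft_force: [0.3, 0.9, -2.4]
finger_gap: 0.302
```

```bash
python3 -m handwheel '[[0,0,0.7,0,0,0,10],[0,0,0,0,0,0,10],[0,0,0,0,0,0,10]]'
python3 -m handwheel '[[0,0,0.7,0,0,0,10],[0,0,0,0,0,0,10],[0,0,0,0,0,0,10]]'
python3 -m handwheel '[[0,0,0.7,0,0,0,10],[0,0,0,0,0,0,10],[0,0,0,0,0,0,10]]'
```

```text
time: 30.2
position: [536.6, -93.6, 45.6]
tcp_rot: [0.0, 1.0, 0.0, 0.0]
ft_force: [-3.0, 0.5, 5.2]
finger_gap: 0.303
time: 30.5
position: [536.6, -93.7, 45.5]
tcp_rot: [0.0, 1.0, 0.0, 0.0]
ft_force: [-4.7, 1.1, 8.8]
finger_gap: 0.302
time: 30.8
position: [536.6, -93.7, 45.5]
tcp_rot: [0.0, 1.0, 0.0, 0.001]
ft_force: [-5.4, 1.4, 12.8]
finger_gap: 0.302
```

```bash
python3 -m handwheel '[[0,0,-1,0,0,0,10],[0,0,0,0,0,0,10],[0,0,0,0,0,0,32],[0,0,0,0,0,0,36],[0,0,0,0,0,0,45],[0,0,0,0,0,0,50],[0,0,0,0,0,0,50]]'
python3 -m handwheel '[[0,0,-5,0,0,0,50],[0,0,-15,0,0,0,50],[0,0,-25,0,0,0,50],[0,0,-30,0,0,0,50],[0,0,-30,0,0,0,50],[0,0,-10,0,0,0,50],[10,25,0,0,0,0,50],[15,35,0,0,0,0,50],[18,40,0,0,0,0,50],[18,40,0,0,0,0,50],[15,30,0,0,0,0,50],[0,0,0,0,0,0,50]]'
python3 - <<'E'
from h import *
p,d=show('top','t11',(280,460,150,300),4);np.save('d11.npy',d);cv2.imwrite('top11.png',p)
W=cloud('top',d)
p0=cv2.imread('top10.png');d0=np.load('d10.npy');W0=cloud('top',d0)
print('lid',knobfit('top',p0,(418,440,198,218),39,[622,-282]))
K=sel(W0,d0,418,440,198,218,55,67);print(K.mean(0),len(K))
A=sel(W,d,300,400,190,300,85,103);print('pan L',len(A),circ(A))
print('tray',knobfit('top',p,(330,375,230,260),39,[536,-93]))
B=sel(W,d,300,390,190,300,30,47);B=B[np.hypot(B[:,0]-536,B[:,1]+93)<66];
f=np.linalg.lstsq(np.c_[B[:,:2]-[536,-93],np.ones(len(B))],B[:,2],rcond=None)[0];print(len(B),f)
E
```

```text
time: 31.5
position: [536.5, -93.7, 44.3]
tcp_rot: [-0.0, 1.0, 0.0, -0.0]
ft_force: [0.1, -0.4, -0.1]
finger_gap: 0.586
time: 32.7
position: [613.1, -267.8, 157.4]
tcp_rot: [0.0, 1.0, -0.002, -0.0]
ft_force: [0.3, -0.2, -1.1]
finger_gap: 0.582
lid (array([ 620.92270837, -280.92820835]), array([423, 202,  11,  10,  83], dtype=int32), np.float64(131.26604779995978))
[ 620.75498627 -281.23447293   60.65713725] 102
pan L 508 [536.47986301 -93.16867434  77.94500223]
tray (array([535.57804663, -93.97670332]), array([348, 238,  11,  12,  94], dtype=int32), np.float64(113.20455139689147))
2168 [4.63895053e-04 3.48358703e-03 3.79732165e+01]
```

View pics/t11.png

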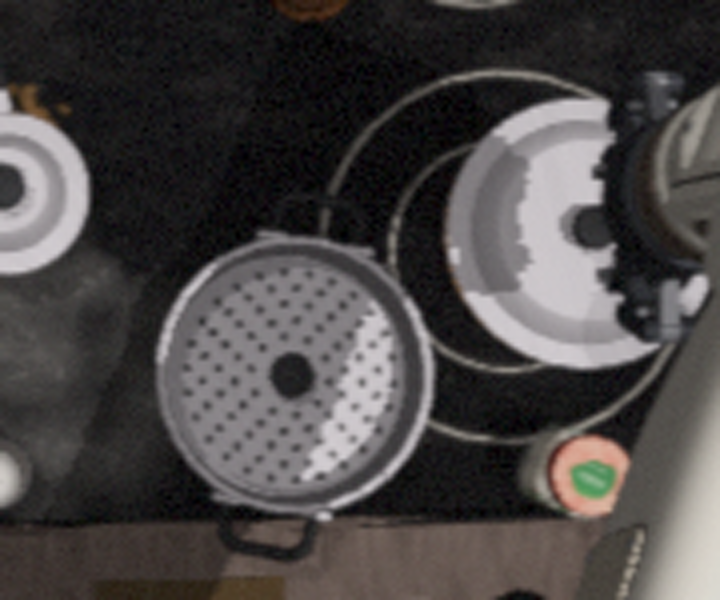

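```bash
python3 -m handwheel '[[5,10,0,0,0,0,50],[3.7,7.7,0,0,0,0,50],[0,0,15,0,0,0,50],[0,0,25,0,0,0,50],[0,0,25,0,0,0,50],[0,0,25,0,0,0,50],[0,0,14,0,0,0,50],[0,0,8,0,0,0,50],[0,0,3.5,0,0,0,50],[0,0,0,0,0,0,50],[0,0,0,0,0,0,50]]'
python3 - <<'E'
from h import *
show('top','t12',(340,500,120,300),4);show('side','s12',(150,350,80,260),3)
E
```

```text
time: 33.85
position: [622.1, -281.7, 45.4]
tcp_rot: [0.0, 1.0, 0.0, 0.001]
ft_force: [0.7, -0.6, 1.0]
finger_gap: 0.588
```

View pics/t12.png

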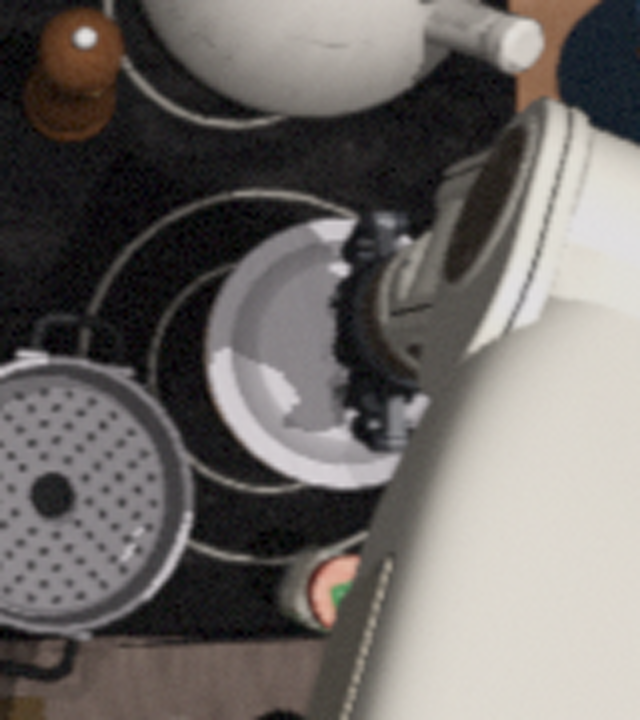

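```bash
python3 -m handwheel '[[0,0,0,0,0,0,10],[0,0,0,0,0,0,10],[0,0,0,0,0,0,10],[0,0,0,0,0,0,10],[0,0,0,0,0,0,10],[0,0,0,0,0,0,10],[0,0,0,0,0,0,10]]'
python3 -m handwheel '[[0,0,-4,0,0,0,10],[0,0,-8,0,0,0,10],[0,0,-15,0,0,0,10],[0,0,-22,0,0,0,10],[0,0,-25,0,0,0,10],[0,0,-22,0,0,0,10],[0,0,-16,0,0,0,10],[0,0,-9,0,0,0,10],[0,0,0,0,0,0,10],[0,0,0,0,0,0,10]]'
```

```text
time: 34.65
position: [621.7, -281.6, 45.0]
tcp_rot: [0.0, 1.0, 0.0, 0.001]
ft_force: [-0.7, -0.1, 6.6]
finger_gap: 0.301
time: 35.65
position: [620.7, -281.2, 164.0]
tcp_rot: [-0.0, 1.0, 0.0, -0.001]
ft_force: [0.7, -0.3, -3.6]
finger_gap: 0.3
```

```bash
python3 -m handwheel '[[-5,-10,0,0,0,0,10],[-10,-20,0,0,0,0,10],[-13,-28,0,0,0,0,10],[-13,-28,0,0,0,0,10],[-13,-28,0,0,0,0,10],[-12,-28,0,0,0,0,10],[-10,-24,0,0,0,0,10],[-6,-14,0,0,0,0,10],[-2.7,-7.9,0,0,0,0,10],[0,0,0,0,0,0,10],[0,0,0,0,0,0,10],[0,0,0,0,0,0,10]]'
python3 -m handwheel '[[0,0,10,0,0,0,10],[0,0,8,0,0,0,10],[0,0,0,0,0,0,10],[0,0,0,0,0,0,10]]'
python3 - <<'E'
from h import *
p,d=show('top','t13',(280,460,150,300),4);show('side','s13',(200,350,110,260),4);np.save('d13.npy',d);cv2.imwrite('top13.png',p)
W=cloud('top',d)
A=sel(W,d,300,350,190,290,115,135);print(len(A),A.min(0),A.max(0),np.median(A[:,2]))
z=126
t=np.linspace(0,6.3,99);u=[proj('side',(536.5+85*np.cos(a),-93.5+85*np.sin(a),z))[0] for a in t];print('side pred',min(u),max(u))
E
```

```text
time: 36.85
position: [537.0, -94.4, 164.8]
tcp_rot: [0.0, 1.0, -0.001, 0.0]
ft_force: [0.6, 0.8, -1.4]
finger_gap: 0.301
time: 37.25
position: [536.0, -93.6, 146.2]
tcp_rot: [-0.0, 1.0, -0.0, -0.001]
ft_force: [-0.5, -0.9, -1.6]
finger_gap: 0.298
744 [465.69294817 -74.4783535  117.58813219] [616.32825714 -10.66454394 134.9970953 ] 123.3955617496159
side pred 249.5164541699271 307.4360753224278
```

View pics/t13.png

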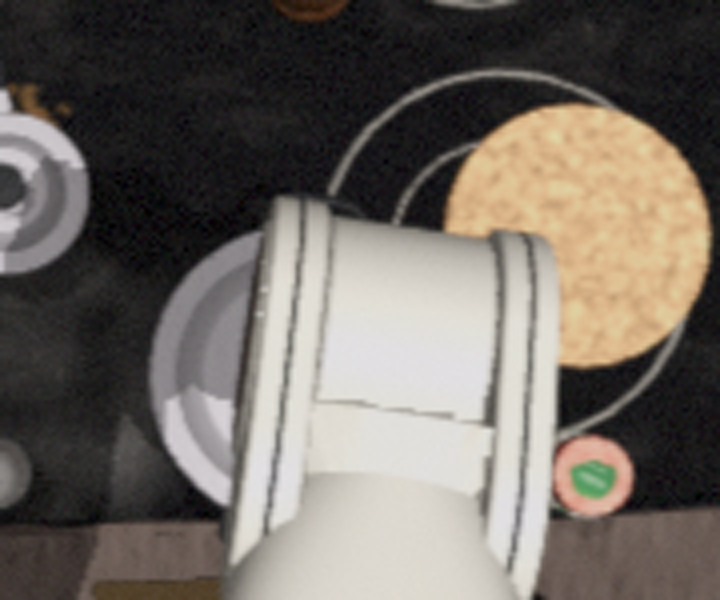

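View pics/s13.png

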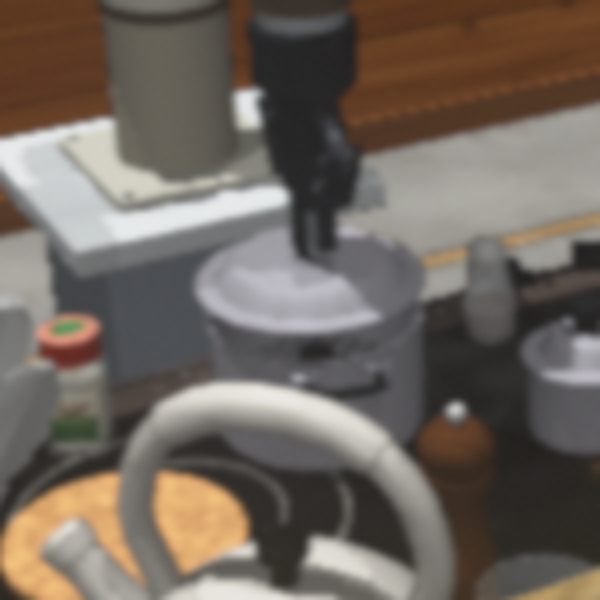

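```bash
python3 -m handwheel '[[0,-0.5,8,0,0,0,10],[0,0,8,0,0,0,10],[0,0,4,0,0,0,10],[0,0,2.5,0,0,0,10],[0,0,1,0,0,0,10],[0,0,0,0,0,0,10],[0,0,0,0,0,0,10]]'
python3 -m handwheel '[[0,0,0.8,0,0,0,10],[0,0,0.7,0,0,0,10],[0,0,0,0,0,0,10],[0,0,0,0,0,0,10]]'
python3 -m handwheel '[[0,0,0.7,0,0,0,10],[0,0,0,0,0,0,10],[0,0,0,0,0,0,10]]'
python3 -m handwheel '[[0,0,0.7,0,0,0,10],[0,0,0,0,0,0,10],[0,0,0,0,0,0,10]]'
```

```text
time: 38.05
position: [536.7, -93.0, 123.7]
tcp_rot: [0.0, 1.0, 0.0, 0.0]
ft_force: [0.4, -0.4, -2.7]
finger_gap: 0.301
time: 38.45
position: [536.5, -92.9, 122.0]
tcp_rot: [-0.0, 1.0, 0.0, 0.0]
ft_force: [0.5, 0.1, -2.6]
finger_gap: 0.303
time: 38.75
position: [536.5, -92.9, 121.3]
tcp_rot: [0.0, 1.0, 0.0, -0.0]
ft_force: [-0.2, -0.1, -2.1]
finger_gap: 0.302
time: 39.05
position: [536.5, -93.0, 121.1]
tcp_rot: [0.0, 1.0, 0.0, 0.0]
ft_force: [-2.0, 1.2, 3.2]
finger_gap: 0.302
```

```bash
python3 -m handwheel '[[0,0,0.7,0,0,0,10],[0,0,0,0,0,0,10],[0,0,0,0,0,0,10]]'
python3 -m handwheel '[[0,0,-0.8,0,0,0,10],[0,0,0,0,0,0,10],[0,0,0,0,0,0,32],[0,0,0,0,0,0,36],[0,0,0,0,0,0,45],[0,0,0,0,0,0,50],[0,0,0,0,0,0,50]]'
python3 -m handwheel '[[0,0,-5,0,0,0,50],[0,0,-15,0,0,0,50],[0,0,-25,0,0,0,50],[0,0,-30,0,0,0,50],[0,0,-10,0,0,0,50],[10,20,0,0,0,0,50],[10,35,0,0,0,0,50],[10,40,0,0,0,0,50],[10,40,0,0,0,0,50],[10,30,0,0,0,0,50],[0,0,0,0,0,0,50],[0,0,0,0,0,0,50]]'
python3 - <<'E'
from h import *
p,d=show('top','t14',(130,460,110,300),2.4);ps,_=show('side','s14',(180,420,110,270),3.3);np.save('d14.npy',d);cv2.imwrite('top14.png',p)
W=cloud('top',d)
print(knobfit('top',p,(330,375,210,255),115,[536,-93]),knobfit('top',p,(268,292,184,210),85,[650,75]),knobfit('top',p,(175,210,225,260),100,[528,296]))
for nm,b,c,r,h in(('L',(290,410,180,300),(536.5,-93.2),(45,25),95),('M',(150,235,210,290),(528,296.4),(33,18),80),('S',(250,315,160,230),(649.7,74.6),(22,16),65)):
    B=sel(W,d,*b,h+8,h+28);rr=np.hypot(B[:,0]-c[0],B[:,1]-c[1]);B=B[(rr<r[0])&(rr>r[1])]
    f=np.linalg.lstsq(np.c_[B[:,:2]-c,np.ones(len(B))],B[:,2],rcond=None)[0];print(nm,'crown z-rim-20',f[2]-h-20,'tilt',f[:2],len(B))
for nm,b,z in(('salt',(265,295,255,282),(80,95)),('spice',(405,445,250,285),(85,105)),('pep',(345,375,118,158),(135,160))):
    A=sel(W,d,*b,*z);print(nm,len(A),A.mean(0) if len(A) else 0)
E
```

```text
time: 39.35
position: [536.5, -92.9, 121.1]
tcp_rot: [0.0, 1.0, 0.0, 0.0]
ft_force: [-3.8, 0.9, 6.8]
finger_gap: 0.299
time: 40.05
position: [536.6, -93.0, 120.6]
tcp_rot: [-0.0, 1.0, 0.0, -0.0]
ft_force: [0.3, 0.8, 1.0]
finger_gap: 0.583
time: 41.25
position: [586.0, -258.4, 204.6]
tcp_rot: [-0.001, 1.0, -0.001, -0.001]
ft_force: [-0.1, 0.1, -0.3]
finger_gap: 0.589
(array([535.64131693, -93.48314355]), array([349, 237,  12,  13, 115], dtype=int32), np.float64(131.95718122366816)) (array([649.52949183,  76.25494359]), array([275, 191,  11,  11,  89], dtype=int32), np.float64(129.37017872207798)) (array([527.94396122, 297.3280596 ]), array([177, 246,  13,  11, 107], dtype=int32), np.float64(160.29953774577007))
L crown z-rim-20 -1.048830085412078 tilt [0.00110237 0.00808856] 847
M crown z-rim-20 -0.25623435641556114 tilt [-0.00799515  0.00091846] 446
S crown z-rim-20 -0.657104484455985 tilt [ 0.00093395 -0.01128795] 126
salt 140 [480.49266068  85.22989913  85.68276728]
spice 321 [ 473.8454418  -261.45749193   95.45290073]
pep 123 [ 792.32882942 -115.03791436  138.5928867 ]
```

View pics/t14.png

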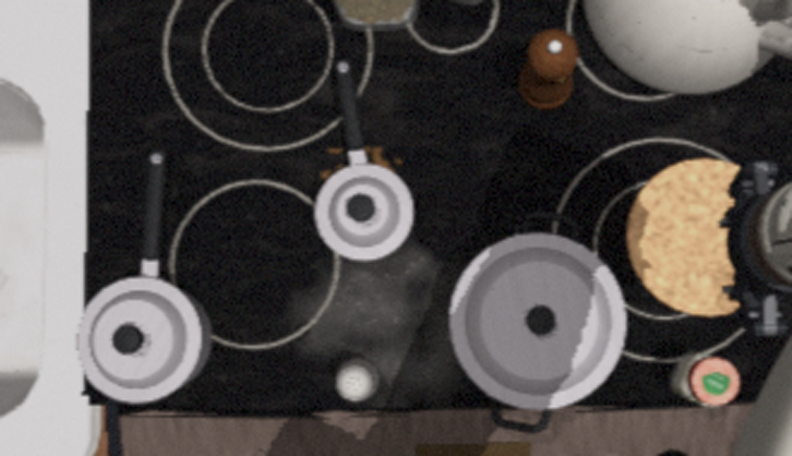

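View pics/s14.png

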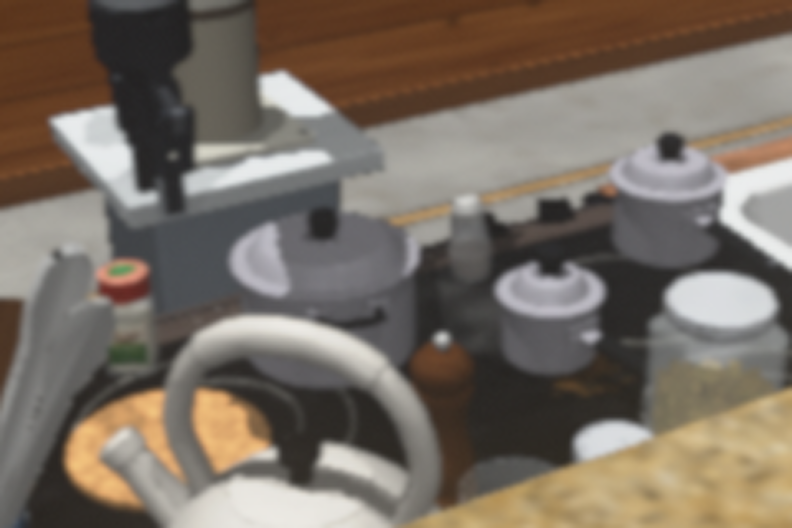

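All three lids are level and home, with crown heights within about 1 mm of the rim + 20 mm expected. The jars are where they started, and the gripper touches nothing.

Run:
```python
from cell import manip
print(manip.hand_in(), manip.read_state()['time'])
```

```text
the job is handed in; nothing more can be done
the job is handed in; nothing more can be done
```

The stack is apart and the set is assembled. I lifted each piece by its knob in stack order: small lid, medium lid, tray, large lid. Each was lowered until the wrist force showed light contact (about 13 N at most) before I let go. I handed in at about 41 s of the 138 s allowed.

- **Lids:** all three sit level, with crowns within about 1 mm of the expected 20 mm above the rim. Their knobs are within about 1.7 mm of the pan centres measured at the start.
- **Tray:** before I closed the lid, its plate was level at z ≈ 38 mm against 39 mm expected. That fits the camera's bias of about −1 mm, and the tray was centred to about 1 mm.
- **Pans:** the large pan's rim had not moved when re-measured just before its lid went on. I did not re-measure the rims after lidding; for the small and medium pans the lidded knob positions matched the starting centres.
- **Bystanders:** the spice jar and pepper mill re-measured within 1 mm of where they began. The salt shaker's reading shifted about 1.5 mm, which I take to be depth noise or a shading change on clear glass, because the arm never went near it below z ≈ 190 mm.

No check failed.

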